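# Re-zero a guarded bench scale through its recessed key well

## Task

Tare the bench scale with the fingertips, leaving the glass dish standing on its pan: push the sliding guard all the way across so the sunken tare key it hides is uncovered, reach into that well and press the key right down and let it come back up, then push the guard fully back over it. Do not press the other sunken key (calibration), and do not lift, knock or shift the dish or the other things on the desk.

Things in the scene. Friction and masses are not known exactly. Their poses are not given: they have to be found in the camera images.
- scale: White bench scale, 280 mm along x, 220 along y, fixed. Origin: centre of its underside on the desk; x from its front (display) to its back (pan), y to its left seen from the robot, z up. Console top 55 mm high. Steel pan 132 mm across, top 65 mm high, at x = +65 mm. Two wells at x = -70 mm: tare at y = +37, calibration at y = -37 mm. A guard on 6 mm rails always covers one of them.
- tare_key_well (a point): Centre of the tare well's mouth, level with the console top (55 mm above the desk). Mouth 52 mm along the scale's y, 38 mm along its x, upright walls, 33 mm deep. The tare key, a flat grey cap 36 mm along y by 26 mm along x, sits in its middle, its top 22 mm below the mouth when up. Hidden under the guard at the start.
- cal_key_well (a point): Centre of the mouth of the calibration well, the same size and depth with the same kind of key: open at the start (the guard may overlap it by up to 10 mm), covered when the guard has been pushed across. This key must not be pressed.
- guard_cup (a point): Centre of the floor of the guard, 60 mm above the desk; moves with it. The guard is a shallow grey tray open on top: outside 92 mm along the scale's y, 56 along x; inside 80 along y, 46 along x; walls 14 mm above its floor, end walls (in y) 6 mm thick. Closed fingertips put down inside can push its end walls either way.
- guard (a joint): Travel of the guard in m: 0 = fully home over the tare well (starts at 0 to 0.010), 0.074 = against the far stop, tare well wholly open. Grows as it slides to the scale's -y (right, seen from the robot). About 1.5 N of friction; stays where left.
- tare_key (a joint): How far the tare key is pressed, in m: 0 = up, 0.005 = right down at its stop. Sprung: about 1 N to start, 4.2 N to hold right down; comes up by itself.
- cal_key (a joint): How far the calibration key is pressed, in m: 0 = up, 0.005 = right down. The same spring.
- dish: Open glass dish standing on the pan, 60 mm across, 40 mm high; origin at the centre of its underside. To be left standing there.
- mug: White mug, 84 mm across, 92 mm high, right of the scale; origin at the centre of its underside. Leave alone.
- dropper1: Small clear dropper bottle, 27 mm across, 74 mm high, left of the scale; origin at the centre of its underside. Leave alone.
- dropper2: Another dropper bottle of the same kind. Leave alone.
- tube: Upright steel tube, 23 mm across, 68 mm high, left of the scale; origin at the centre of its underside. Leave alone.
- screwdriver: Screwdriver, 170 mm long, lying in front of the scale, under 35 mm high; origin on its underside, x along its length. Leave alone.
- tape: Roll of black tape lying flat, 72 mm across, 24 mm high, right of the scale; origin at the centre of its underside. Leave alone.

How it is judged:
By the outcome, as a careful person would: the job done as asked, in the order asked, and still so for the second after the job is handed in, with the robot touching nothing.
It also fails if it takes over 48 s, if anything falls off the work surface, if the arm or the gripper's body presses on something with over 40 N, if the wrist force passes 120 N, or if a joint passes its speed limit or range.

## Robot

A 6-joint arm with a two-finger parallel gripper is mounted at the origin on the work surface. World frame = base frame: x ahead of the robot, y to its left, z up, the work surface at z = 0. Lengths are in m, angles in degrees, forces in N, time in s.
With the tool pointing down it reaches from about 0.275 to 0.75 m from the base axis. Payload 10.2 kg.
Tool frame: the origin (TCP) lies on the centre line of the jaws, within the pads' length; the fingertips stand 19 mm ahead of it and the grasp point (between the pads) is the TCP (manip.nose_length is the distance from the TCP to the fingertips, in m); z points along the fingers, y is the line along which they close (so a half turn about z gives the same grasp; the last joint's range is limited). The gripper opens to 88 mm and grips with 3 to 60 N. Pads are 18 mm wide; open, the fingers measure 123 mm over their backs; the gripper's body (75 mm by 187 mm) begins 45 mm behind the grasp point.
Start: joints at [58.992, 17.928, 85.812, -0, 76.261, -12.8], TCP at [0.164, 0.499, 0.258] pointing down, gripper open.
Joint ranges: [-168.41, 168.41], [-55.51, 124.54], [10.69, 146.95], [-70.63, 250.63], [1, 178], [-165.06, 165.06]. Speed limits (degrees/s): [136.94, 136.94, 172.46, 180, 180, 180].

## Interface

Orientations are given as [roll, pitch, yaw] about the fixed x, y, z axes, in that order (R = Rz(yaw) Ry(pitch) Rx(roll)).
In Python, from rig import manip gives the robot as it stands.
- The arm moves only by the shell command python3 -m creep 'ROWS'. ROWS is JSON, a list of rows, each an object with "delta_pos": the shift along the tool's x, y, z scaled (see below), a list of three; "spin": the turn about the tool's z scaled (see below); "gripper": the gripper command: -1 is shut, 1 is fully open, values between are in proportion. In form: [{"delta_pos": [tx, ty, tz], "spin": spin, "gripper": gripper}, ...]. A call has 1 to 5 rows; each row is the pose to reach, as a shift and turn from the pose commanded when the call began, along the tool's axes at that moment; what a row does not reach only later rows make up. The controller multiplies each number of a shift by 25 cm and each number of a turn by 90 degrees. A row lasts 1/8 s, in which the tool goes at most 62.5 mm and 10.7 degrees, less where a joint would pass 70% of its speed; a pose out of reach is approached as far as the arm can. A call with a number of a shift or a turn outside -1 to 1 is refused whole. A call with a gripper value outside its range is refused whole. The fingers move at their own pace and stop on an object; the grip force is fixed at half the most. Time passes only in rows, so rows that repeat a pose let the fingers close. It gives the time, the measured TCP pose, the force, the opening and the grip force at its end, in the units of the state.
- manip.get_state(): the state, without advancing time (a new reading comes with each control period).
- manip.grab_frame(name): name is "scene" or "top" or "wrist"; returns the picture (384x512x3 uint8, red, green, blue); there is no depth.
- manip.camera_info(name): a dict with "fovy" (degrees; the focal length in pixels is half the picture's height over the tangent of half this angle, whatever the lens; pixels are square), "cx", "cy" (the principal point, pixels), "position" and "attitude" of the camera in the world; the wrist camera has in their place "mount" (4x4, takes a point from camera to tool coordinates, whose origin is the TCP and whose axes are the flange's). Camera axes: x right, y up, looking along -z (the intrinsics and any distortion apply to the point x, -y, -z); pixel columns grow to the right and rows downward; lengths in m; the calibration is good to about 2 mm. A picture is of the moment at which its call begins: read the wrist's pose just before it. camera_info takes no time and is no camera call.
- manip.close_job(): hands the job in; it is judged then, once.
The state is a dict: "t": time; "joint_positions": joint angles; "joint_velocities": joint speeds; "tau": joint torques, N m; "tool_pos": TCP position; "tcp_rot": TCP orientation; "force": force on the tool from outside, world axes, zero at the start; "ft_torque": the same for the moment, N m; "finger_gap": finger opening in m; "grasp_force": force on a finger pad.
Only numpy, scipy, OpenCV 4.12 (cv2) and the standard library are available. Lean on these libraries where they do the work, as an engineer would, in place of code of your own. Each camera call takes 0.05 s, during which the arm holds its last target. There are 200 camera calls.

## Working session

There is one attempt and no reset: what is moved stays moved. The work goes in short steps, Python scripts to look and compute and a shell command to move; the robot and the scene stay as the last step left them, time stands still between calls to the robot, and variables do not carry over. Pictures are saved under pics/ and viewed, at most 10 in all, crops included, and the job is handed in when it is done.

```bash
mkdir -p pics; ls; python3 - <<'E'
from rig import manip
import cv2
s=manip.get_state();print(s)
for n in("top","scene","wrist"):
    print(n,manip.camera_info(n))
    cv2.imwrite(f"pics/{n}0.png",cv2.cvtColor(manip.grab_frame(n),cv2.COLOR_RGB2BGR))
E
```

```text
pics
{'t': 0.0, 'joint_positions': array([ 5.89904186e+01,  1.79579735e+01,  8.58525787e+01, -1.78032343e-04,
        7.62601203e+01, -1.27991920e+01]), 'joint_velocities': array([-0.09862428, -0.02336453, -0.07077285, -0.04052704, -0.05223706,
       -0.06639941]), 'tau': array([ 6.61039394e-05, -4.02205503e+01, -2.52266943e+01,  6.94970973e-02,
        3.52689880e-02, -8.25911184e-05]), 'tool_pos': array([0.16395978, 0.49851595, 0.25718358]), 'tcp_rot': array([-1.79931045e+02, -1.54878190e-02,  1.61789644e+02]), 'force': array([-0.26563679,  0.99937051,  0.33098037]), 'ft_torque': array([ 0.0094852 , -0.01395257,  0.02757807]), 'grasp_force': 0.0, 'finger_gap': 0.0880079888191028}
top {'fovy': 49.00945763267923, 'cx': 261.8837713663429, 'cy': 191.78990099973865, 'position': array([0.37292069, 0.03632626, 0.93552225]), 'attitude': array([ 12.0679436 ,   0.1349539 , -95.43600473])}
scene {'fovy': 45.88184496613279, 'cx': 258.37481078259935, 'cy': 197.44740774594396, 'position': array([ 1.08450724, -0.04370485,  0.84255214]), 'attitude': array([34.16177922,  0.80735081, 80.57114026])}
wrist {'fovy': 66.02935952929776, 'cx': 255.80230318195237, 'cy': 192.2866014959511, 'mount': array([[ 5.85997386e-04,  9.55487274e-01,  2.95031736e-01,
         7.71517987e-02],
       [ 9.99998946e-01, -9.51746567e-04,  1.09610230e-03,
         6.91301617e-04],
       [ 1.32810724e-03,  2.95030783e-01, -9.55486825e-01,
        -1.26009512e-01],
       [ 0.00000000e+00,  0.00000000e+00,  0.00000000e+00,
         1.00000000e+00]])}
```

View pics/top0.png

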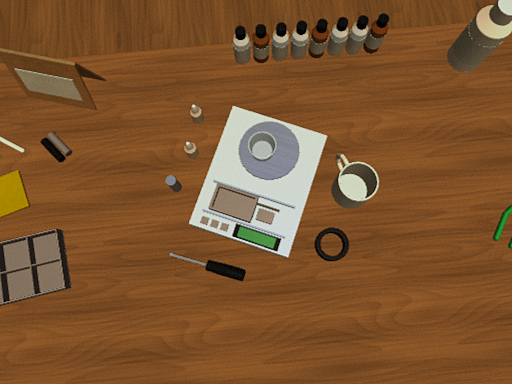

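View pics/scene0.png

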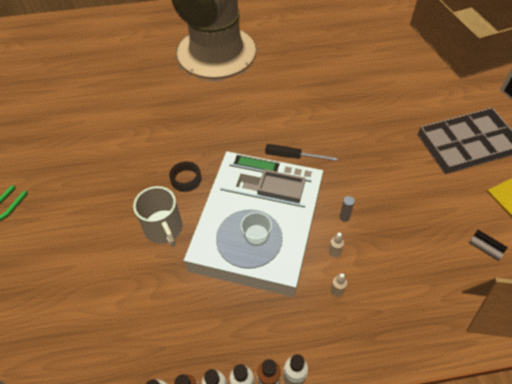

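The top view shows the scale with corners near (234,107), (327,136), (289,257) and (190,223). The tan guard is at about (234,203), the open calibration key at (266,215), and the dish at (262,147). The mug, tape, screwdriver, tube and droppers are all clear of the guard.

```bash
cat > h.py <<'E'
from rig import manip
import numpy as np, cv2
from scipy.spatial.transform import Rotation as R
def cam(n, s=None):
    c=manip.camera_info(n); f=192/np.tan(np.radians(c["fovy"]/2))
    if n=="wrist":
        T=np.eye(4);T[:3,:3]=R.from_euler("xyz",s["tcp_rot"],degrees=True).as_matrix();T[:3,3]=s["tool_pos"]
        T=T@c["mount"];return f,c,T[:3,:3],T[:3,3]
    return f,c,R.from_euler("xyz",c["attitude"],degrees=True).as_matrix(),np.array(c["position"])
def ray(n,px,z,s=None):
    f,c,Rm,p=cam(n,s); px=np.atleast_2d(px).astype(float)
    d=np.c_[(px[:,0]-c["cx"])/f,-(px[:,1]-c["cy"])/f,-np.ones(len(px))]@Rm.T
    return p+d*((z-p[2])/d[:,2])[:,None]
E
python3 - <<'E'
from h import *
im=cv2.imread("pics/top0.png");hsv=cv2.cvtColor(im,cv2.COLOR_BGR2HSV)
print("guard hsv",hsv[203,234],"key",hsv[215,266],"white",hsv[200,300],"pan",hsv[165,280])
roi=np.zeros(im.shape[:2],np.uint8);roi[100:262,185:332]=255
w=cv2.inRange(hsv,(0,0,190),(180,50,255))&roi
c=max(cv2.findContours(w,0,2)[0],key=cv2.contourArea)
q=cv2.approxPolyDP(cv2.convexHull(c),6,True)[:,0];print("scale px",q.tolist());
P=ray("top",q,.055)[:,:2];print(P.round(4).tolist(),np.linalg.norm(P-np.roll(P,-1,0),axis=1))
g=cv2.inRange(hsv,np.clip(hsv[203,234].astype(int)-[8,40,40],0,255),hsv[203,234].astype(int)+[8,40,40])&roi
for c in cv2.findContours(g,0,2)[0]:
    if cv2.contourArea(c)<60: continue
    r=cv2.minAreaRect(c);B=ray("top",cv2.boxPoints(r),.060)[:,:2]
    print("box",np.round(r[0],1),cv2.contourArea(c),B.mean(0).round(4),np.linalg.norm(B-np.roll(B,-1,0),axis=1)[:2].round(4),np.degrees(np.arctan2(*(B[1]-B[0])[::-1])).round(1),np.degrees(np.arctan2(*(B[2]-B[1])[::-1])).round(1))
cv2.imwrite("pics/crop.png",cv2.resize(im[170:265,180:330],None,fx=5,fy=5,interpolation=cv2.INTER_CUBIC))
E
```

```text
guard hsv [ 14  73 147] key [ 15  73 151] white [ 69   8 217] pan [117  30 151]
scale px [[233, 106], [326, 136], [287, 256], [189, 222]]
[[0.7619, 0.0663], [0.672, -0.1317], [0.4203, -0.0183], [0.5104, 0.1795]] [0.21740284 0.2760764  0.21740512 0.2758652 ]
box [265. 216.] 153.0 [0.5071 0.0191] [0.0242 0.0333] -23.6 -114.1
box [233.4 202. ] 1080.0 [0.5436 0.0829] [0.0564 0.0962] -22.2 -114.2
box [195. 111.] 90.5 [0.756  0.1509] [0.0256 0.0264] -47.5 -141.4
```

View pics/crop.png

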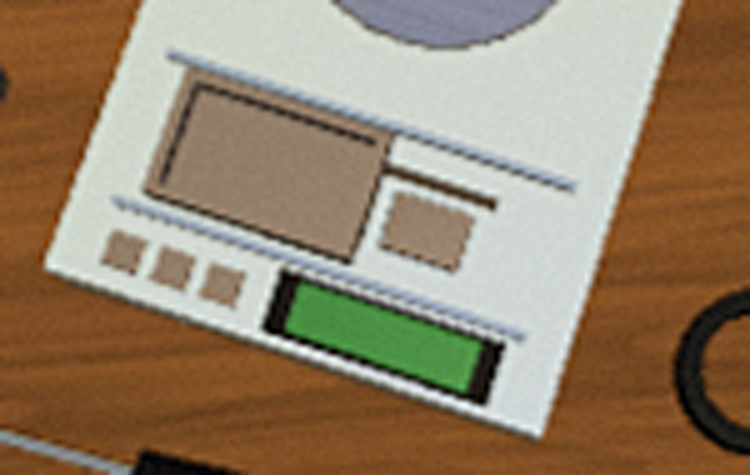

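The crop shows the guard with its inner left and back walls. The calibration key is at crop (427,232) and fully open. The scale centre works out at about (0.591, 0.024), yaw −24.2°. I'll move over the guard.

```bash
python3 -m creep '[{"delta_pos":[-0.196,-0.11,0],"spin":0.067,"gripper":-1},{"delta_pos":[-0.39,-0.22,0],"spin":0.067,"gripper":-1},{"delta_pos":[-0.59,-0.33,0],"spin":0.067,"gripper":-1},{"delta_pos":[-0.78,-0.44,0],"spin":0.067,"gripper":-1},{"delta_pos":[-0.98,-0.55,0],"spin":0.067,"gripper":-1}]'; python3 -c "
from h import *
s=manip.get_state();print(s['tool_pos'],s['tcp_rot'])
M=R.from_euler('xyz',s['tcp_rot'],degrees=True).as_matrix();print(M.T@(np.array([.543,.083,.258])-s['tool_pos'])/.25)"
```

```text
t: 0.78
tool_pos: [0.3547, 0.2901, 0.2577]
tcp_rot: [180.0, -0.0, 155.8]
force: [1.5, 0.9, -0.2]
finger_gap: 0.0407
grasp_force: 0.0
[0.35467891 0.29006083 0.25770393] [ 1.79997959e+02 -4.20206799e-03  1.55771123e+02]
[-1.02682673 -0.44615128 -0.00127548]
```

```bash
python3 -m creep '[{"delta_pos":[-0.2,-0.09,0],"spin":0,"gripper":-1},{"delta_pos":[-0.4,-0.18,0],"spin":0,"gripper":-1},{"delta_pos":[-0.7,-0.3,0],"spin":0,"gripper":-1},{"delta_pos":[-1,-0.44,0],"spin":0,"gripper":-1},{"delta_pos":[-1,-0.44,0],"spin":0,"gripper":-1}]'; python3 - <<'E'
from h import *
s=manip.get_state();print(s['tool_pos'],s['tcp_rot'],s['force'],s['finger_gap'])
im=cv2.cvtColor(manip.grab_frame("wrist"),cv2.COLOR_RGB2BGR);cv2.imwrite("pics/w1.png",im)
np.save("w1.npy",[*s['tool_pos'],*s['tcp_rot']])
E
```

```text
t: 1.4
tool_pos: [0.5379, 0.0863, 0.2573]
tcp_rot: [-180.0, -0.0, 155.7]
force: [0.2, 1.3, 0.0]
finger_gap: 0.0003
grasp_force: 0.0
[0.53790852 0.08628904 0.25725697] [-1.79982878e+02 -2.90842499e-02  1.55654990e+02] [0.16975006 1.28941843 0.02212083] 0.00027599783973488373
```

View pics/w1.png

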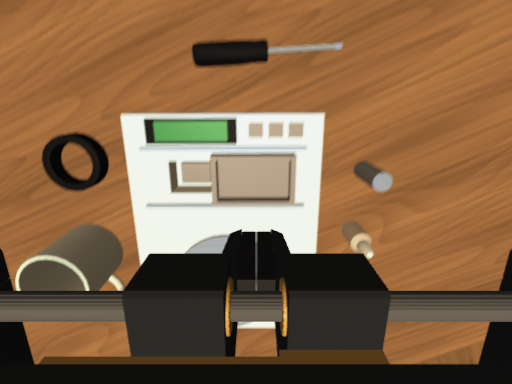

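The wrist view shows the guard's outer rim from about (211,153) to (297,204) and the scale's front edge from (122,114) to (325,113). The calibration well is left of the guard at (190,175), and the fingers are closed.

```bash
python3 - <<'E'
from h import *
a=np.load("w1.npy");s=dict(tool_pos=a[:3],tcp_rot=a[3:])
im=cv2.imread("pics/w1.png");hsv=cv2.cvtColor(im,cv2.COLOR_BGR2HSV)
ex=lambda y:(np.array([np.cos(y),np.sin(y)]),np.array([-np.sin(y),np.cos(y)]))
roi=np.zeros(im.shape[:2],np.uint8);roi[105:225,118:332]=255
w=cv2.inRange(hsv,(0,0,170),(180,60,255))&roi
c=max(cv2.findContours(w,0,2)[0],key=cv2.contourArea)[:,0]
# left/right/front edges fitted
def fit(p):
    P=ray("wrist",p,.055,s)[:,:2];v=cv2.fitLine(P.astype(np.float32),cv2.DIST_HUBER,0,1e-4,1e-4).ravel();return v
H=cv2.convexHull(c)[:,0]
rows=np.arange(122,215,3)
L=fit([[np.nonzero(w[r])[0].min()-.5,r] for r in rows]);Rr=fit([[np.nonzero(w[r])[0].max()+.5,r] for r in rows])
cols=np.arange(130,320,4);F=fit([[q,np.nonzero(w[:,q])[0].min()-.5] for q in cols])
for v in(L,Rr,F):print(v.round(4),np.degrees(np.arctan2(v[1],v[0])).round(2))
yaw=np.radians(np.mean([((np.degrees(np.arctan2(v[1],v[0]))+o+90)%180)-90 for v,o in((L,0),(Rr,0),(F,90))]))
X,Y=ex(yaw);y0=(L[2:]@Y+Rr[2:]@Y)/2;x0=F[2:]@X+.14
C=X*x0+Y*y0;print("yaw",np.degrees(yaw),"C",C,"width",Rr[2:]@Y-L[2:]@Y)
print("tare",C-.07*X+.037*Y,"cal",C-.07*X-.037*Y)
g=cv2.inRange(hsv,(8,30,60),(22,120,200));g[:148]=0;g[208:]=0;g[:,:205]=0;g[:,302:]=0
g=cv2.morphologyEx(g,cv2.MORPH_CLOSE,np.ones((5,5),np.uint8))
c=max(cv2.findContours(g,0,2)[0],key=cv2.contourArea);x,y,ww,h=cv2.boundingRect(c);print("guard bb",x,y,ww,h)
B=ray("wrist",[[x,y],[x+ww,y],[x,y+h],[x+ww,y+h]],.074,s)[:,:2]-C
print("guard rim in scale",np.c_[B@X,B@Y].round(4))
E
```

```text
[ 0.9134 -0.4071  0.4731 -0.045 ] -24.02
[ 0.9122 -0.4097  0.5575  0.1584] -24.19
[0.4116 0.9113 0.4638 0.0815] 65.69
yaw -24.173586 C [0.5909349  0.02277584] width 0.22010347
tare [0.5422249  0.08519645] cal [0.51192164 0.01768559]
guard bb 205 154 91 51
guard rim in scale [[-0.0985 -0.017 ]
 [-0.0983  0.0788]
 [-0.0415 -0.0201]
 [-0.0413  0.081 ]]
```

```bash
python3 -m creep '[{"delta_pos":[-0.018,-0.009,0.2],"spin":0,"gripper":-1},{"delta_pos":[-0.018,-0.009,0.4],"spin":0,"gripper":-1},{"delta_pos":[-0.018,-0.009,0.54],"spin":0,"gripper":-1},{"delta_pos":[-0.018,-0.009,0.62],"spin":0,"gripper":-1},{"delta_pos":[-0.018,-0.009,0.68],"spin":0,"gripper":-1}]';python3 -m creep '[{"delta_pos":[0,0,0.012],"spin":0,"gripper":-1},{"delta_pos":[0,0,0.012],"spin":0,"gripper":-1}]'
```

```text
t: 2.08
tool_pos: [0.5395, 0.0849, 0.0867]
tcp_rot: [-180.0, -0.1, 155.8]
force: [-0.1, -0.1, -0.1]
finger_gap: 0.0003
grasp_force: 0.0
t: 2.33
tool_pos: [0.5401, 0.0848, 0.0853]
tcp_rot: [180.0, 0.0, 155.8]
force: [0.1, 0.2, 0.8]
finger_gap: -0.0001
grasp_force: 0.0
```

```bash
python3 - <<'E'
from h import *
s=manip.get_state();print(s['tool_pos'],s['tcp_rot'],s['force'])
M=R.from_euler('xyz',s['tcp_rot'],degrees=True).as_matrix()
print("to tare, tool m",M.T@(np.array([.5422,.0852,.082])-s['tool_pos']))
cv2.imwrite("pics/w2.png",cv2.cvtColor(manip.grab_frame("wrist"),cv2.COLOR_RGB2BGR))
E
```

```text
[0.54009438 0.08476062 0.08525014] [1.79983473e+02 4.81223480e-02 1.55769863e+02] [0.09061834 0.2243926  0.82058082]
to tare, tool m [-0.00173707  0.00126389  0.00325196]
```

View pics/w2.png

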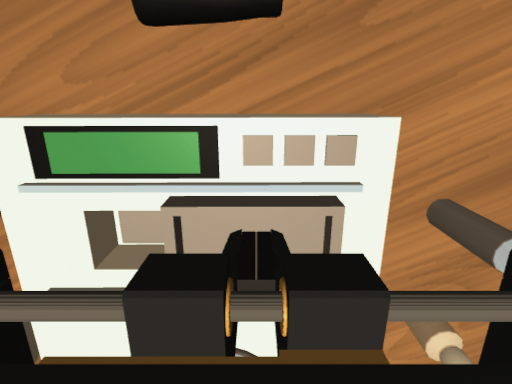

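The fingertips stand inside the tray: fingers at px 223–290, tray at 163–342. I'll lower 2 mm and push towards −y.

```bash
python3 -m creep '[{"delta_pos":[-0.007,0,0.008],"spin":0,"gripper":-1},{"delta_pos":[-0.007,-0.06,0.008],"spin":0,"gripper":-1},{"delta_pos":[-0.007,-0.12,0.008],"spin":0,"gripper":-1},{"delta_pos":[-0.007,-0.18,0.008],"spin":0,"gripper":-1},{"delta_pos":[-0.007,-0.24,0.008],"spin":0,"gripper":-1}]';python3 -m creep '[{"delta_pos":[0,-0.04,0],"spin":0,"gripper":-1},{"delta_pos":[0,-0.08,0],"spin":0,"gripper":-1},{"delta_pos":[0,-0.11,0],"spin":0,"gripper":-1},{"delta_pos":[0,-0.13,0],"spin":0,"gripper":-1},{"delta_pos":[0,-0.13,0],"spin":0,"gripper":-1}]'
python3 - <<'E'
from h import *
s=manip.get_state();X=np.array([np.cos(np.radians(-24.17)),np.sin(np.radians(-24.17))]);Y=np.array([-X[1],X[0]])
d=s['tool_pos'][:2]-[.5909,.0228];print("scale frame",d@X,d@Y,s['tool_pos'][2],"F",s['force'][:2]@X,s['force'][:2]@Y,s['force'][2])
E
```

```text
t: 3.0
tool_pos: [0.5163, 0.0282, 0.0828]
tcp_rot: [180.0, 0.0, 155.7]
force: [1.4, 1.6, -0.9]
finger_gap: 0.0003
grasp_force: 1.1
t: 3.62
tool_pos: [0.5033, -0.0006, 0.0827]
tcp_rot: [-180.0, -0.0, 155.7]
force: [0.3, -0.1, 0.1]
finger_gap: 0.0008
grasp_force: 0.0
scale frame -0.07034936068150456 -0.05725903584330331 0.08270440963608876 F 0.30322878163318845 0.03405243195251847 0.10571850632719264
```

```bash
python3 -m creep '[{"delta_pos":[0,-0.008,0],"spin":0,"gripper":-1},{"delta_pos":[0,-0.016,0],"spin":0,"gripper":-1}]';python3 -m creep '[{"delta_pos":[0,-0.006,0],"spin":0,"gripper":-1},{"delta_pos":[0,-0.012,0],"spin":0,"gripper":-1}]'
python3 - <<'E'
from h import *
s=manip.get_state();X=np.array([np.cos(np.radians(-24.17)),np.sin(np.radians(-24.17))]);Y=np.array([-X[1],X[0]])
d=s['tool_pos'][:2]-[.5909,.0228];print("scale frame",d@X,d@Y,s['tool_pos'][2],"F",s['force'][:2]@X,s['force'][:2]@Y,s['force'][2])
E
```

```text
t: 3.88
tool_pos: [0.5018, -0.0039, 0.0827]
tcp_rot: [180.0, -0.0, 155.8]
force: [0.8, 2.2, 0.6]
finger_gap: 0.0003
grasp_force: 0.8
t: 4.12
tool_pos: [0.5011, -0.0054, 0.0827]
tcp_rot: [179.8, 0.0, 155.7]
force: [8.6, 17.7, -2.8]
finger_gap: 0.0001
grasp_force: 9.7
scale frame -0.07039790773556148 -0.06245021576366848 0.08271498921712188 F 0.5721896599678445 19.628825500473162 -2.7761237500271965
```

At the stop (19.6 N). I'll back off, lift, go above the tare well and look.

```bash
python3 -m creep '[{"delta_pos":[0,0.03,0],"spin":0,"gripper":-1},{"delta_pos":[0,0.03,-0.15],"spin":0,"gripper":-1},{"delta_pos":[0,0.12,-0.3],"spin":0,"gripper":-1},{"delta_pos":[0,0.28,-0.45],"spin":0,"gripper":-1},{"delta_pos":[0,0.405,-0.5],"spin":0,"gripper":-1}]';python3 -m creep '[{"delta_pos":[0,0,0],"spin":0,"gripper":-1},{"delta_pos":[0,0,0],"spin":0,"gripper":-1}]'
python3 - <<'E'
from h import *
s=manip.get_state();X=np.array([np.cos(np.radians(-24.17)),np.sin(np.radians(-24.17))]);Y=np.array([-X[1],X[0]])
d=s['tool_pos'][:2]-[.5909,.0228];print("scale frame",d@X,d@Y,s['tool_pos'],"rot",s['tcp_rot'],s['force'])
cv2.imwrite("pics/w3.png",cv2.cvtColor(manip.grab_frame("wrist"),cv2.COLOR_RGB2BGR))
np.save("w3.npy",[*s['tool_pos'],*s['tcp_rot']])
E
```

```text
t: 4.75
tool_pos: [0.5431, 0.0867, 0.2101]
tcp_rot: [180.0, 0.2, 155.8]
force: [-0.4, -0.1, 1.0]
finger_gap: 0.0005
grasp_force: 0.0
t: 5.0
tool_pos: [0.5416, 0.085, 0.2069]
tcp_rot: [-179.9, -0.1, 155.8]
force: [0.6, 0.6, -1.4]
finger_gap: 0.0004
grasp_force: 0.0
scale frame -0.07046353886435489 0.036544725023365005 [0.54157674 0.08499199 0.20686649] rot [-1.79937830e+02 -8.22982430e-02  1.55754758e+02] [ 0.64490624  0.56976575 -1.37521797]
```

View pics/w3.png

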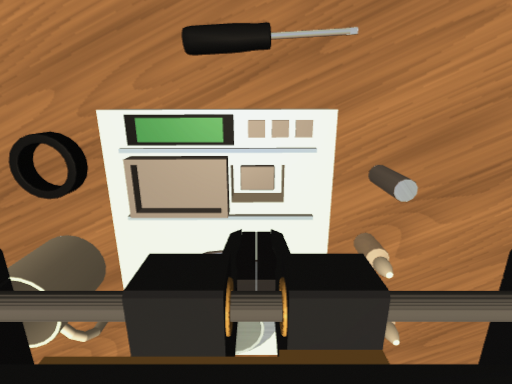

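The guard is now at (180,187). The tare well is fully open, mouth about x 231–284 and y 164–202 px, with the key at (257,178). I'll check the mouth centre by ray.

```bash
python3 - <<'E'
from h import *
a=np.load("w3.npy");s=dict(tool_pos=a[:3],tcp_rot=a[3:])
im=cv2.imread("pics/w3.png");hsv=cv2.cvtColor(im,cv2.COLOR_BGR2HSV)
X=np.array([np.cos(np.radians(-24.17)),np.sin(np.radians(-24.17))]);Y=np.array([-X[1],X[0]])
f=lambda p,z:(lambda d:np.c_[d@X,d@Y].round(4).tolist())(ray("wrist",p,z,s)[:,:2]-[.5909,.0228])
m=cv2.inRange(hsv,(0,60,0),(30,255,150))|cv2.inRange(hsv,(0,0,0),(180,255,150))
m[:156]=0;m[208:]=0;m[:,:229]=0;m[:,300:]=0
c=max(cv2.findContours(m,0,2)[0],key=cv2.contourArea);x,y,w,h=cv2.boundingRect(c);print(x,y,w,h)
print("mouth corners",f([[x,y],[x+w,y+h]],.055))
k=im[160:205,228:290];print("V row col257",hsv[155:208:2,257,2].tolist(),"row178",hsv[178,226:292:2,2].tolist())
E
```

```text
231 165 53 37
mouth corners [[-0.0894, 0.0129], [-0.052, 0.0647]]
V row col257 [245, 245, 245, 245, 245, 62, 174, 189, 188, 186, 185, 185, 184, 183, 182, 181, 180, 172, 245, 120, 120, 120, 120, 140, 245, 245, 245] row178 [139, 129, 232, 87, 236, 245, 245, 203, 187, 187, 187, 186, 186, 186, 185, 184, 185, 184, 184, 183, 183, 183, 182, 181, 190, 245, 245, 245, 130, 231, 245, 245, 245]
```

Mouth centre is at scale (−0.0707, 0.0388), within 2 mm of the TCP. I'll descend to just above the key.

```bash
python3 -m creep '[{"delta_pos":[0,0.005,0.2],"spin":0,"gripper":-1},{"delta_pos":[0,0.005,0.38],"spin":0,"gripper":-1},{"delta_pos":[0,0.005,0.48],"spin":0,"gripper":-1},{"delta_pos":[0,0.005,0.56],"spin":0,"gripper":-1},{"delta_pos":[0,0.005,0.6],"spin":0,"gripper":-1}]';python3 -m creep '[{"delta_pos":[0,0,0],"spin":0,"gripper":-1},{"delta_pos":[0,0,0],"spin":0,"gripper":-1}]'
```

```text
t: 5.68
tool_pos: [0.5419, 0.0859, 0.0564]
tcp_rot: [-179.9, -0.1, 155.7]
force: [-0.2, 0.3, -0.5]
finger_gap: 0.0004
grasp_force: 0.0
t: 5.92
tool_pos: [0.543, 0.0865, 0.0584]
tcp_rot: [180.0, 0.1, 155.8]
force: [-0.2, -0.6, 1.2]
finger_gap: 0.0002
grasp_force: 0.0
```

```bash
python3 -m creep '[{"delta_pos":[0,0,0.016],"spin":0,"gripper":-1},{"delta_pos":[0,0,0.03],"spin":0,"gripper":-1},{"delta_pos":[0,0,0.038],"spin":0,"gripper":-1},{"delta_pos":[0,0,0.038],"spin":0,"gripper":-1}]';python3 -m creep '[{"delta_pos":[0,0,0.006],"spin":0,"gripper":-1},{"delta_pos":[0,0,0.006],"spin":0,"gripper":-1}]'
```

```text
t: 6.42
tool_pos: [0.5429, 0.0867, 0.0484]
tcp_rot: [180.0, 0.0, 155.8]
force: [0.1, -0.4, 3.0]
finger_gap: 0.0002
grasp_force: 1.7
t: 6.68
tool_pos: [0.5429, 0.0867, 0.0473]
tcp_rot: [180.0, 0.0, 155.8]
force: [-1.1, -0.0, 8.5]
finger_gap: 0.0003
grasp_force: 4.2
```

```bash
python3 -m creep '[{"delta_pos":[0,0,0.004],"spin":0,"gripper":-1},{"delta_pos":[0,0,0.007],"spin":0,"gripper":-1},{"delta_pos":[0,0,0.007],"spin":0,"gripper":-1}]'
```

```text
t: 7.05
tool_pos: [0.543, 0.0867, 0.047]
tcp_rot: [180.0, 0.1, 155.8]
force: [-7.2, -0.7, 23.6]
finger_gap: 0.0006
grasp_force: 11.7
```

The key is against its stop: 23.6 N at TCP z 0.047. I'll release, lift, and go over the guard.

```bash
python3 -m creep '[{"delta_pos":[0,0,-0.1],"spin":0,"gripper":-1},{"delta_pos":[0,0,-0.28],"spin":0,"gripper":-1},{"delta_pos":[0,-0.02,-0.45],"spin":0,"gripper":-1},{"delta_pos":[0,-0.16,-0.45],"spin":0,"gripper":-1},{"delta_pos":[0,-0.3,-0.45],"spin":0,"gripper":-1}]';python3 -m creep '[{"delta_pos":[0,0,0],"spin":0,"gripper":-1},{"delta_pos":[0,0,0],"spin":0,"gripper":-1}]'
python3 - <<'E'
from h import *
s=manip.get_state();X=np.array([np.cos(np.radians(-24.17)),np.sin(np.radians(-24.17))]);Y=np.array([-X[1],X[0]])
d=s['tool_pos'][:2]-[.5909,.0228];print("scale frame",d@X,d@Y,s['tool_pos'],s['force'])
E
```

```text
t: 7.68
tool_pos: [0.5112, 0.0178, 0.1575]
tcp_rot: [-180.0, 0.0, 155.8]
force: [0.5, -0.8, 0.5]
finger_gap: 0.0003
grasp_force: 0.0
t: 7.92
tool_pos: [0.512, 0.0188, 0.1573]
tcp_rot: [180.0, -0.0, 155.8]
force: [0.2, 1.1, 0.3]
finger_gap: 0.0007
grasp_force: 0.0
scale frame -0.07036878105501125 -0.03600439951052523 [0.51195829 0.01876411 0.15728968] [0.20419611 1.13016012 0.32483511]
```

```bash
python3 -m creep '[{"delta_pos":[0,0,0.15],"spin":0,"gripper":-1},{"delta_pos":[0,0,0.24],"spin":0,"gripper":-1},{"delta_pos":[0,0,0.28],"spin":0,"gripper":-1},{"delta_pos":[0,0,0.297],"spin":0,"gripper":-1},{"delta_pos":[0,0,0.297],"spin":0,"gripper":-1}]';python3 -m creep '[{"delta_pos":[0,0.06,0],"spin":0,"gripper":-1},{"delta_pos":[0,0.12,0],"spin":0,"gripper":-1},{"delta_pos":[0,0.18,0],"spin":0,"gripper":-1},{"delta_pos":[0,0.24,0],"spin":0,"gripper":-1}]';python3 -m creep '[{"delta_pos":[0,0.05,0],"spin":0,"gripper":-1},{"delta_pos":[0,0.1,0],"spin":0,"gripper":-1},{"delta_pos":[0,0.13,0],"spin":0,"gripper":-1},{"delta_pos":[0,0.14,0],"spin":0,"gripper":-1},{"delta_pos":[0,0.14,0],"spin":0,"gripper":-1}]'
```

```text
t: 8.55
tool_pos: [0.5122, 0.0185, 0.0836]
tcp_rot: [180.0, 0.0, 155.8]
force: [0.2, 0.7, -0.2]
finger_gap: 0.0003
grasp_force: 0.0
t: 9.05
tool_pos: [0.5371, 0.0741, 0.0834]
tcp_rot: [-180.0, 0.0, 155.8]
force: [0.3, -2.4, 1.7]
finger_gap: 0.0001
grasp_force: 1.2
t: 9.68
tool_pos: [0.5507, 0.1051, 0.083]
tcp_rot: [180.0, -0.0, 155.8]
force: [-0.2, -0.4, -0.5]
finger_gap: 0.0004
grasp_force: 0.0
```

```bash
python3 -m creep '[{"delta_pos":[0,0.008,0],"spin":0,"gripper":-1},{"delta_pos":[0,0.014,0],"spin":0,"gripper":-1}]';python3 -m creep '[{"delta_pos":[0,0.006,0],"spin":0,"gripper":-1},{"delta_pos":[0,0.01,0],"spin":0,"gripper":-1}]'
```

```text
t: 9.93
tool_pos: [0.5521, 0.1081, 0.083]
tcp_rot: [-180.0, -0.0, 155.7]
force: [-1.0, -0.9, -0.2]
finger_gap: 0.0005
grasp_force: 0.8
t: 10.18
tool_pos: [0.5528, 0.1098, 0.0829]
tcp_rot: [-179.9, -0.1, 155.8]
force: [-5.2, -8.4, 0.9]
finger_gap: 0.0004
grasp_force: 5.2
```

```bash
python3 -m creep '[{"delta_pos":[0,0.005,0],"spin":0,"gripper":-1},{"delta_pos":[0,0.005,0],"spin":0,"gripper":-1}]';python3 -m creep '[{"delta_pos":[0,-0.03,0],"spin":0,"gripper":-1},{"delta_pos":[0,-0.03,-0.15],"spin":0,"gripper":-1},{"delta_pos":[0,-0.05,-0.35],"spin":0,"gripper":-1},{"delta_pos":[0,-0.08,-0.55],"spin":0,"gripper":-1},{"delta_pos":[0.1,-0.09,-0.65],"spin":0,"gripper":-1}]';python3 -m creep '[{"delta_pos":[0,0,0],"spin":0,"gripper":-1},{"delta_pos":[0,0,0],"spin":0,"gripper":-1}]'
python3 - <<'E'
from h import *
w=manip.grab_frame("wrist");t=manip.grab_frame("top")
cv2.imwrite("pics/end.png",cv2.cvtColor(np.hstack([w[90:300,80:400],cv2.resize(t[95:285,150:400],None,fx=1.28,fy=210/190)]),cv2.COLOR_RGB2BGR))
print(manip.get_state()['force'])
E
```

```text
t: 10.42
tool_pos: [0.5529, 0.1099, 0.0829]
tcp_rot: [-179.8, -0.1, 155.8]
force: [-6.8, -12.9, 2.4]
finger_gap: -0.0
grasp_force: 7.3
t: 11.05
tool_pos: [0.5226, 0.1009, 0.2484]
tcp_rot: [179.9, 0.2, 155.7]
force: [0.4, 0.0, -0.8]
finger_gap: 0.0003
grasp_force: 0.0
t: 11.3
tool_pos: [0.5219, 0.1013, 0.2448]
tcp_rot: [-180.0, -0.1, 155.8]
force: [-0.5, 0.5, -0.3]
finger_gap: 0.0003
grasp_force: 0.0
[-0.42346355  0.29830419  0.57691836]
```

View pics/end.png

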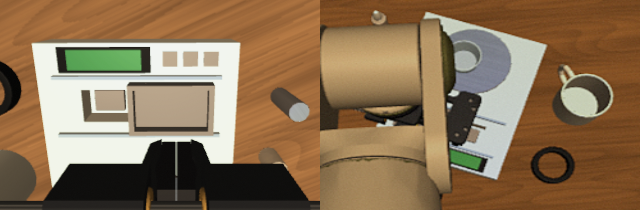

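The guard (170,107) is fully home with the calibration well open beside it. The dish still stands on the pan (465,55), the mug and tape are in place, and the robot touches nothing.

```bash
python3 -c "
from rig import manip
print(manip.close_job())"
```

```text
the job is handed in; nothing more can be done
None
```

The job is handed in, at 11.3 s of the 48 s: I pushed the guard across to its stop, pressed the tare key to its stop and released it, then pushed the guard fully home; the dish still stands on the pan and the calibration key was never touched.

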